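# Hold a flow cell against its sprung coupler for fastening

## Task

Swing the jig's coupler arm down until it rests in its blue catch, then set the blue flow cell flat between the jig's guide rails with its glass window towards the coupler, and slide it against the sprung nose until the nose is pushed in about halfway, the edge of the barrel standing in the green band of the stem. Keep hold of the cell and keep that steady push on, finishing while still holding, because I am going to put the screws in. Never drive the nose to the end of its travel, and leave the other things on the bench where they are.

Things in the scene. Friction and masses are not known exactly. Their poses are not given: they have to be found in the camera images.
- jig: Assembly jig fixed to the bench: aluminium plate 12 mm thick, x=-75..+95, y=+-75 mm from the origin (on its underside), x = pressing direction. Cell lies on the plate (z=12 mm) between two guide rails along x: inner faces at y=+-25 mm, x=-70..+15 mm, tops at z=20. Hinge yoke (top z=58) at x=62 y=+58; blue catch fork (top z=54) at x=62 y=-58. Arm shut: bar 14 wide, centre z=46.
- hinge_point (a point): Hinge axis of the coupler arm, in the yoke (jig x=62, y=58, z=46 mm). The axis is along the jig's x. Same orientation as the jig.
- coupler_arm (a joint): Swing of the grey coupler arm, rad: 0 = lying level along the jig's -y in the catch, positive = free end raised; about pi/2 is upright. Stiff hinge, stays where left, takes about 2 N at the ball.
- ball_handle (a point): Centre of the black ball handle, 22 mm diameter, at the arm's free end, 150 mm from the hinge axis. With the arm shut: jig x=62, y=-92, z=46 mm, clear outside the plate's edge. Can be pinched across the jig's x at every angle, or pushed.
- nose (a joint): How far the sprung nose is pushed in along the jig's +x, m: 0 = out, 0.016 = end stop. Spring 800 N/m without preload (halfway is 6.4 N), so it pushes the cell back if let go. Stem bands from the barrel outward: 4 mm bare steel, 8 mm green, 8 mm red; they slide into the barrel, so the barrel edge stands in green from 4 to 12 mm.
- nose_face (a point): Centre of the nose's flat white face (20 mm disc), looking to the jig's -x. Arm shut and nose out: jig x=22, y=0, z=46 mm.
- cell: Blue flow cell, loose, about 0.3 kg, origin centred under its foot. Steel foot 64 (x) x 44 (y) x 8 mm; blue body 44 (x) x 40 (y) mm above it up to z=56. Glass window on the +x side; two brass stubs (8 mm diameter, 9 mm long) on the -x side. Grip it across its 40 mm (y) from above. Starts upright with +x within 0.75 rad of the jig's x.
- cell_window (a point): Centre of the cell's glass window on its +x face: cell x=22, y=0, z=34 mm.
- vial_a: Bystander, leave alone: glass sample vial with black cap and a little yellow liquid, 29 mm across, 64 tall; origin under its centre.
- vial_b: Bystander, leave alone: empty clear glass vial with black cap, 30 mm across, 68 tall; origin under its centre.
- beaker: Bystander, leave alone: small glass beaker, 53 mm across, 70 tall; origin under its centre.
Not all that is in view belongs to the job. Of the things that look like the cell, the largest one is meant.

How it is judged:
By the outcome, as a careful person would: the job done as asked, in the order asked, and still so for the second after the job is handed in, while the arm keeps its last pose, push and grip.
It also fails if it takes over 58 s, if anything falls off the work surface, if the arm or the gripper's body presses on something with over 40 N, if the wrist force passes 120 N, or if a joint passes its speed limit or range.

## Robot

A 6-joint arm with a two-finger parallel gripper is mounted at the origin on the work surface; the furniture and walls round the work are solid. World frame = base frame: x ahead of the robot, y to its left, z up, the work surface at z = 0. Lengths are in m, angles in rad, forces in N, time in s.
With the tool pointing down it reaches from about 0.4 to 0.825 m from the base axis. Payload 7 kg.
Tool frame: the origin (TCP) lies on the centre line of the jaws, within the pads' length; the fingertips stand arm.tip_reach ahead of it and the grasp point (between the pads) lies 5 mm behind it (arm.tip_reach is the distance from the TCP to the fingertips, in m); z points along the fingers, y is the line along which they close (so a half turn about z gives the same grasp; the last joint's range is limited). The gripper opens to 88 mm and grips with 3 to 60 N. Pads are 19 mm wide; open, the fingers measure 130 mm over their backs; the gripper's body (78 mm by 193 mm) begins 47 mm behind the grasp point.
Start: joints at [1.494, 0.359, 0.012, 0, -1.224, -0.288], TCP at [0.241, 0.631, 0.241] pointing down, gripper open.
Joint ranges: [-3.07, 3.07], [-1.43, 2.12], [-1.02, 1.25], [-3.03, 1.67], [-3.05, -0], [-3.03, 3.03]. Speed limits (rad/s): [2.39, 2.39, 3.01, 3.14, 3.14, 3.14].

## Interface

Orientations are given as [roll, pitch, yaw] about the fixed x, y, z axes, in that order (R = Rz(yaw) Ry(pitch) Rx(roll)).
In Python, from station import status, optics, order, arm gives the robot as it stands. The module is installed in compiled form; this text tells all that it offers.
- The arm moves only by the shell command python3 -m jog 'ROWS' [FORCE]. ROWS is JSON, a list of rows, each a list of 3 entries, a list of its own where there are three numbers: the gripper command: -1 is shut, 1 is fully open, values between are in proportion, then the shift along the tool's x, y, z in mm, then the turn about the tool's z in rad. A call has 1 to 20 rows; each row is the pose to reach, as a shift and turn from the pose commanded when the call began, along the tool's axes at that moment; what a row does not reach only later rows make up. A row lasts 1/8 s, in which the tool goes at most 62.5 mm and 10.7 degrees, less where a joint would pass 70% of its speed; a pose out of reach is approached as far as the arm can. A call with a gripper value outside its range is refused whole. The fingers move at their own pace and stop on an object; FORCE is the grip in N (left out, the last holds). Time passes only in rows, so rows that repeat a pose let the fingers close. It gives the time, the measured TCP pose, the force, the opening and the grip force at its end, in the units of the state.
- status.get_state(): the state, without advancing time (a new reading comes with each control period).
- optics.grab_frame(name): name is "scene" or "top" or "wrist"; returns a dict with "color" (480x640x3 uint8, red, green, blue), "mtx" (3x3 intrinsics, pixels), "cam_to_world" (4x4, takes a point from camera to world coordinates). Camera axes: x right, y down, z forward; pixel columns grow to the right and rows downward; lengths in m; the calibration is good to about 2 mm. The wrist camera is an equidistant fisheye: a pixel r from the principal point sees the ray r / f radians off the axis. A picture is of the moment at which its call begins. There is no depth.
- order.job_done(): hands the job in; it is judged then, once.
The state is a dict: "t": time; "q": joint angles; "qd": joint speeds; "joint_efforts": joint torques, N m; "eef_pos": TCP position; "ee_rot": TCP orientation; "force": force on the tool from outside, world axes, zero at the start; "moment": the same for the moment, N m; "width": finger opening in m; "gripper_force": force on a finger pad.
Only numpy, scipy, OpenCV 4.12 (cv2) and the standard library are available. Lean on these libraries where they do the work, as an engineer would, in place of code of your own. Each camera call takes 0.05 s, during which the arm holds its last target. There are 200 camera calls.

## Working session

There is one attempt and no reset: what is moved stays moved. The work goes in short steps, Python scripts to look and compute and a shell command to move; the robot and the scene stay as the last step left them, time stands still between calls to the robot, and variables do not carry over. Pictures are saved under pics/ and viewed, at most 13 in all, crops included, and the job is handed in when it is done.

```bash
mkdir -p pics; ls
cat > h.py <<'E'
import numpy as np, cv2
from station import status, optics, order, arm
def grab(n,save=None):
    f=optics.grab_frame(n)
    if save: cv2.imwrite('pics/'+save,f['color'][:,:,::-1])
    return f
def ray(f,u,v,fish=False):
    K=f['mtx'];T=f['cam_to_world']
    a=np.array([(u-K[0,2])/K[0,0],(v-K[1,2])/K[1,1]])
    if fish:
        r=np.linalg.norm(a); d=np.r_[a/max(r,1e-9)*np.sin(r),np.cos(r)]
    else: d=np.r_[a,1]
    d=T[:3,:3]@d
    return T[:3,3],d/np.linalg.norm(d)
def onz(f,u,v,z,fish=False):
    o,d=ray(f,u,v,fish); return o+d*(z-o[2])/d[2]
def proj(f,p,fish=False):
    K=f['mtx'];T=f['cam_to_world']
    c=T[:3,:3].T@(np.asarray(p)-T[:3,3])
    if fish:
        r=np.hypot(c[0],c[1]);th=np.arctan2(r,c[2]);x=c[:2]/r*th
    else: x=c[:2]/c[2]
    return np.array([K[0,0]*x[0]+K[0,2],K[1,1]*x[1]+K[1,2]])
E
python3 - <<'E'
from h import *
np.set_printoptions(precision=3,suppress=True)
for n in ("scene","top","wrist"):
    f=grab(n,n+'0.png'); print(n,f['mtx'].tolist(),f['cam_to_world'])
print(status.get_state(), arm.tip_reach)
E
```

```text
pics
scene [[449.0581646672194, 0.0, 319.25237287157097], [0.0, 449.0581646672194, 243.5004747483141], [0.0, 0.0, 1.0]] [[-0.941  0.261 -0.214  0.65 ]
 [ 0.337  0.698 -0.631  0.872]
 [-0.016 -0.667 -0.745  0.699]
 [ 0.     0.     0.     1.   ]]
top [[495.32872704811814, 0.0, 318.5275371990855], [0.0, 495.32872704811814, 230.17613475880074], [0.0, 0.0, 1.0]] [[ 0.016 -0.985  0.171  0.312]
 [-1.    -0.014  0.012  0.317]
 [-0.01  -0.172 -0.985  0.895]
 [ 0.     0.     0.     1.   ]]
wrist [[371.64829954431775, 0.0, 319.64684360706786], [0.0, 371.64829954431775, 238.90645183500115], [0.0, 0.0, 1.0]] [[-0.357 -0.899 -0.254  0.31 ]
 [-0.934  0.344  0.096  0.604]
 [ 0.001  0.272 -0.962  0.384]
 [ 0.     0.     0.     1.   ]]
{'t': 0.15, 'q': array([ 1.494,  0.359,  0.011, -0.   , -1.224, -0.288]), 'qd': array([ 0.   , -0.002,  0.002,  0.003, -0.002,  0.   ]), 'joint_efforts': array([ -0.001, -58.328,  29.329,   7.001,   0.009,  -0.   ]), 'eef_pos': array([0.241, 0.63 , 0.24 ]), 'ee_rot': array([ 3.14 , -0.   , -0.365]), 'force': array([-0.051,  0.393, -0.369]), 'moment': array([-0.024,  0.009,  0.04 ]), 'gripper_force': 0.0, 'width': 0.08782661287825808} 0.014
```

View pics/scene0.png

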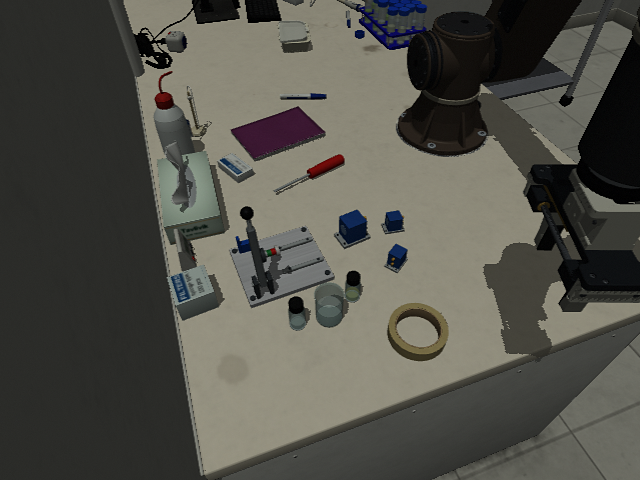

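View pics/top0.png

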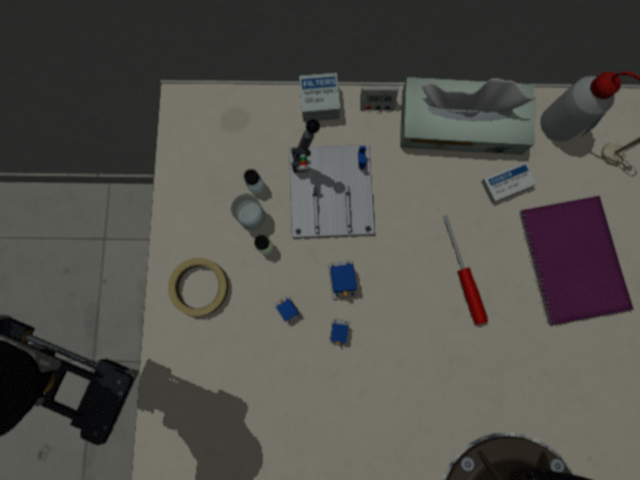

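The scene view shows the jig with its arm upright at about (280,265), the big cell at (352,228), and two smaller decoys. In the top view the plate spans (291,146) to (374,237), the big cell is at (344,280), and the ball is at (313,126). I'll zoom in and segment.

Run:
```python
from h import *
np.set_printoptions(precision=4,suppress=True)
f=grab("top"); g=grab("scene")
c=f['color']; 
crop=c[100:320,220:400]; a=cv2.convertScaleAbs(cv2.resize(crop,None,fx=2.7,fy=2.7,interpolation=cv2.INTER_CUBIC),alpha=1.6)
c2=g['color'][190:320,215:425]; b=cv2.convertScaleAbs(cv2.resize(c2,None,fx=2.7,fy=2.7,interpolation=cv2.INTER_CUBIC),alpha=1.6)
h=np.zeros((594,486+0,3),np.uint8); h[:a.shape[0],:a.shape[1]]=a
cv2.imwrite('pics/topz.png',h[:,:,::-1]); cv2.imwrite('pics/scez.png',b[:,:,::-1])
# plate: less yellow than bench
I=c.astype(int); m=((I[...,0]-I[...,2]<12)&(I.sum(2)>180)).astype(np.uint8); m[:140]=0;m[245:]=0;m[:,:280]=0;m[:,385:]=0
m=cv2.morphologyEx(m,cv2.MORPH_CLOSE,np.ones((9,9)))
ct=max(cv2.findContours(m,0,2)[0],key=cv2.contourArea); r=cv2.minAreaRect(ct); print(r)
P=np.array([onz(f,*p,0.012) for p in cv2.boxPoints(r)]); print(P, np.linalg.norm(P-np.roll(P,1,0),axis=1), P.mean(0))
for n,F in(("top",f),("scene",g)):
    hsv=cv2.cvtColor(F['color'],cv2.COLOR_RGB2HSV); m=cv2.inRange(hsv,(105,120,40),(125,255,255))
    for ct in cv2.findContours(m,0,2)[0]:
        if cv2.contourArea(ct)>60: print(n,cv2.contourArea(ct),cv2.minAreaRect(ct),onz(F,*cv2.minAreaRect(ct)[0],0.056))
```

```text
((331.9999694824219, 191.99996948242188), (103.99998474121094, 103.99998474121094), 90.0)
[[0.6357 0.4027 0.012 ]
 [0.6382 0.2084 0.012 ]
 [0.442  0.2096 0.012 ]
 [0.4392 0.3969 0.012 ]] [0.1966 0.1943 0.1962 0.1873] [0.5388 0.3044 0.012 ]
top 227.0 ((339.0899658203125, 332.8699951171875), (15.132086753845215, 17.253406524658203), 8.130102157592773) [0.2854 0.2904 0.056 ]
top 237.5 ((286.8846130371094, 309.576904296875), (17.47305679321289, 15.254255294799805), 56.30992889404297) [0.3222 0.3781 0.056 ]
top 539.0 ((343.260009765625, 277.82000732421875), (26.587217330932617, 22.910259246826172), 81.8698959350586) [0.3767 0.2842 0.056 ]
top 67.0 ((517.9137573242188, 170.53448486328125), (5.385164260864258, 16.89827537536621), 68.19859313964844) [ 0.5688 -0.0199  0.056 ]
top 62.5 ((362.5, 157.0), (12.0, 7.0), 90.0) [0.59   0.2518 0.056 ]
scene 153.0 ((179.99998474121094, 287.5), (26.246904373168945, 11.067972183227539), 71.56504821777344) [0.7324 0.3389 0.056 ]
scene 153.0 ((396.1217956542969, 253.86268615722656), (14.18036937713623, 18.35529899597168), 30.25643539428711) [0.3387 0.402  0.056 ]
scene 84.5 ((242.77601623535156, 243.26800537109375), (16.725791931152344, 11.806440353393555), 79.69515228271484) [0.6031 0.2746 0.056 ]
scene 108.5 ((392.867919921875, 215.76119995117188), (9.968770980834961, 17.23923110961914), 77.00537872314453) [0.2998 0.3082 0.056 ]
scene 268.0 ((352.72412109375, 218.8103485107422), (14.669931411743164, 23.026222229003906), 68.19859313964844) [0.3792 0.2876 0.056 ]
scene 62.5 ((230.54879760742188, 165.93902587890625), (23.89458656311035, 4.216691493988037), 38.65980529785156) [0.5747 0.032  0.056 ]
scene 571.5 ((387.64306640625, 31.34463119506836), (69.55941772460938, 32.394493103027344), 19.440032958984375) [-0.0651 -0.4809  0.056 ]
scene 535.5 ((399.5, 7.5), (15.0, 53.0), 90.0) [-0.1906 -0.6454  0.056 ]
```

View pics/topz.png

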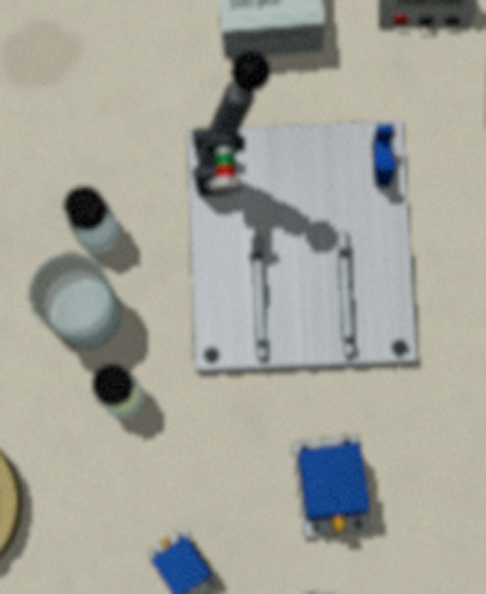

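View pics/scez.png

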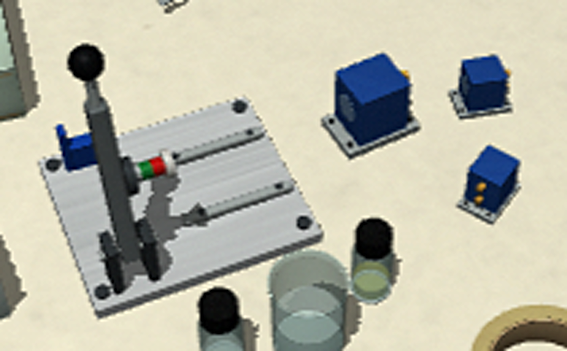

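The zoomed top view puts the plate corners at crop (191,131), (404,123), (418,361) and (197,371), and the ball at (250,70). The cell's stubs face the robot, so the window already faces the coupler. In the scene crop the ball is at (86,62).

Run:
```python
from h import *
np.set_printoptions(precision=4,suppress=True)
f=grab("top"); g=grab("scene")
C=np.array([[191,131],[404,123],[418,361],[197,371]])/2.7+[220,100]
P=np.array([onz(f,*p,0.012) for p in C]);print(P[:,:2],np.linalg.norm(P-np.roll(P,-1,0),axis=1))
S=np.array([[38,161],[250,97],[322,236],[99,316]])/2.7+[215,190] # TR? scene corners: catch-side front, catch rear, etc
Q=np.array([onz(g,*p,0.012) for p in S]);print(Q[:,:2],np.linalg.norm(Q-np.roll(Q,-1,0),axis=1))
def axes(FL,FR,BR,BL): # +x side left(+y), +x right, -x right, -x left
    x=(FL+FR-BR-BL); y=(FL+BL-FR-BR); yaw1=np.arctan2(x[1],x[0]); yaw2=np.arctan2(-y[0],y[1]); yaw=(yaw1+yaw2)/2
    ctr=(FL+FR+BR+BL)/4; o=ctr[:2]-.010*np.array([np.cos(yaw),np.sin(yaw)])
    print("yaw",yaw1,yaw2,"origin",o); return o,yaw
axes(*P); o2=axes(Q[3],Q[0],Q[1],Q[2])
def tri(u1,u2):
    o1,d1=ray(f,*u1);o2,d2=ray(g,*u2)
    s=np.linalg.lstsq(np.c_[d1,-d2],o2-o1,rcond=None)[0]; a=o1+s[0]*d1;b=o2+s[1]*d2
    return (a+b)/2,np.linalg.norm(a-b)
print("ball",tri(np.array([250,70])/2.7+[220,100],np.array([86,62])/2.7+[215,190]))
# cell body top corners topz
T=np.array([[298,449],[359,443],[369,513],[307,520]])/2.7+[220,100]
B=np.array([onz(f,*p,0.056) for p in T]);print(B[:,:2],np.linalg.norm(B-np.roll(B,-1,0),axis=1),B.mean(0))
U=np.array([[336,70],[386,53],[411,83],[361,103]])/2.7+[215,190]
B=np.array([onz(g,*p,0.056) for p in U]);print(B[:,:2],np.linalg.norm(B-np.roll(B,-1,0),axis=1),B.mean(0))
```

```text
[[0.6193 0.3821]
 [0.627  0.2352]
 [0.4605 0.2261]
 [0.4516 0.3738]] [0.1472 0.1667 0.148  0.1679]
[[0.6302 0.241 ]
 [0.4588 0.2336]
 [0.4549 0.3821]
 [0.6208 0.393 ]] [0.1716 0.1485 0.1662 0.1523]
yaw 0.052114824180728485 0.05619978393055496 origin [0.5296 0.3038]
yaw 0.054070705307844615 0.0441192957211387 origin [0.5312 0.3119]
ball (array([0.592 , 0.3373, 0.1913]), np.float64(0.0012598272189512309))
[[0.3959 0.3062]
 [0.4003 0.2679]
 [0.3566 0.2615]
 [0.3516 0.3   ]] [0.0386 0.0442 0.0389 0.0447] [0.3761 0.2839 0.056 ]
[[0.4013 0.2705]
 [0.3589 0.2668]
 [0.3541 0.3029]
 [0.3967 0.309 ]] [0.0425 0.0364 0.043  0.0387] [0.3777 0.2873 0.056 ]
```

```bash
cat >> h.py <<'E'
def rel(target,yaw):
    "tool-frame shift (mm) and turn to reach world target/yaw, from the measured pose"
    s=status.get_state(); from scipy.spatial.transform import Rotation as R
    M=R.from_euler('xyz',s['ee_rot']).as_matrix(); d=M.T@(np.asarray(target)-s['eef_pos'])*1000
    t=-(yaw-s['ee_rot'][2]); t=(t+np.pi)%(2*np.pi)-np.pi
    return np.round(d,1),round(t,3)
J0=np.array([.530,.307]); JY=.053
def jig(x,y,z):
    c,s=np.cos(JY),np.sin(JY); return np.array([J0[0]+c*x-s*y,J0[1]+s*x+c*y,z])
E
python3 - <<'E'
from h import *
np.set_printoptions(precision=4,suppress=True)
f=grab("top"); g=grab("scene")
print("wall top",onz(f,240,82,0),"wall scene",onz(g,165,250,0),onz(g,195,400,0))
print("box front bottom",onz(f,321,119,0),"front top edge z0",onz(f,321,110,0))
print(rel([.592,.337,.25],-np.pi/2+.053), jig(.062,.058,.046), jig(.062,-.092,.046))
E
```

```text
wall top [0.757  0.4849 0.    ] wall scene [0.7553 0.1841 0.    ] [0.7486 0.526  0.    ]
box front bottom [0.6831 0.3267 0.    ] front top edge z0 [0.7013 0.327  0.    ]
(array([432.8, 148.9,  -9.5]), np.float64(1.153)) [0.5888 0.3682 0.046 ] [0.5968 0.2184 0.046 ]
```

```bash
python3 -m jog '[[0,[50,15,-5],0.15],[0,[105,35,-10],0.3],[0,[160,55,-10],0.45],[0,[215,75,-10],0.6],[0,[270,95,-10],0.75],[0,[320,110,-10],0.9],[0,[365,125,-10],1.05],[0,[400,138,-10],1.153],[0,[425,146,-10],1.153],[0,[433,149,-10],1.153],[0,[433,149,-10],1.153],[0,[433,149,-10],1.153]]' 10
python3 - <<'E'
from h import *
f=grab("wrist","w1.png"); print(status.get_state()['eef_pos'],status.get_state()['ee_rot'])
print("ball",proj(f,[.592,.337,.191],True),"hinge",proj(f,jig(.062,.058,.046),True),"tips ctr",proj(f,status.get_state()['eef_pos'],True))
E
```

```text
t: 1.95
eef_pos: [0.5916, 0.3375, 0.2506]
ee_rot: [3.142, 0.0, -1.517]
force: [-0.0, 1.0, 0.0]
width: 0.0438
gripper_force: 0.0
[0.59152327 0.33767288 0.2507255 ] [-3.14149271e+00  2.59962547e-04 -1.51667818e+00]
ball [320.98280701 265.01029253] hinge [322.08436936 244.82329841] tips ctr [322.34673052 313.12315906]
```

View pics/w1.png

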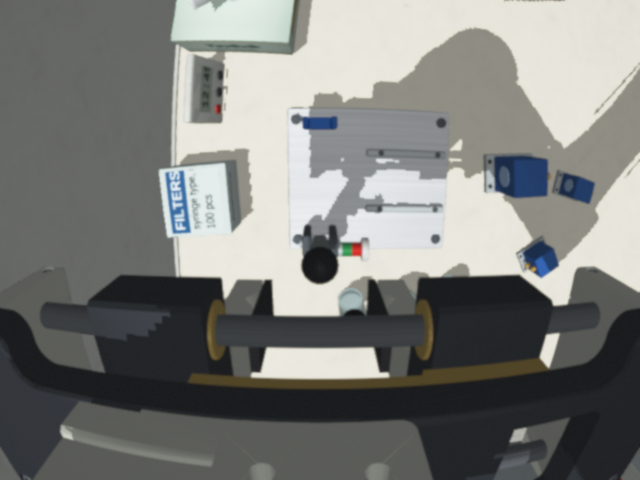

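The wrist view shows the ball at (319,265), against a prediction of (321,265), so the estimate holds to about 1 mm. The plate corners are near (289,108), (449,111), (443,248) and (290,247). I'll refine the jig pose from those and then pinch the ball.

Run:
```python
from h import *
np.set_printoptions(precision=4,suppress=True)
f=grab("wrist")
for p in [(289,108),(449,111),(443,248),(290,247)]: print(onz(f,*p,.012,True)[:2])
print("ball",onz(f,319,265,.191,True))
print("rails near ends", [onz(f,*p,.020,True)[:2] for p in [(367,153),(446,155),(366,208),(442,209)]])
print("cell top ctr",onz(f,521,177,.056,True))
print(rel([.593,.337,.191],-np.pi/2+.053))
c,s=np.cos(JY),np.sin(JY)
for a in (1.36,1.1,.85,.6,.4,.2,.0): print(a, rel(jig(.062,.058-.15*np.cos(a),.046+.15*np.sin(a)),-np.pi/2+.053))
```

```text
[0.6295 0.2359]
[0.4624 0.2249]
[0.4525 0.3752]
[0.6225 0.3829]
ball [0.5931 0.3372 0.191 ]
rails near ends [array([0.5484, 0.2775]), array([0.4648, 0.2721]), array([0.5451, 0.3341]), array([0.4628, 0.3297])]
cell top ctr [0.392  0.2837 0.056 ]
(array([ 0.8, -1.4, 59.7]), np.float64(0.001))
1.36 (array([ 0.8,  1.1, 58.1]), np.float64(0.001))
1.1 (array([37.4,  1.1, 71. ]), np.float64(0.001))
0.85 (array([68.4,  1.2, 92. ]), np.float64(0.001))
0.6 (array([ 93.2,   1.2, 120. ]), np.float64(0.001))
0.4 (array([107.5,   1.2, 146.3]), np.float64(0.001))
0.2 (array([116.4,   1.2, 174.9]), np.float64(0.001))
0.0 (array([119.4,   1.2, 204.7]), np.float64(0.001))
```

```bash
python3 -m jog '[[0,[0,0,30],0],[0,[0,1,52],0],[0,[0,1,60],0],[0,[0,1,60],0],[-1,[0,1,60],0],[-1,[0,1,60],0],[-1,[0,1,60],0],[-1,[0,1,60],0],[-1,[0,1,60],0]]' 8
```

```text
t: 3.18
eef_pos: [0.5917, 0.337, 0.1912]
ee_rot: [-3.14, 0.001, -1.518]
force: [1.7, 0.7, 2.7]
width: 0.0211
gripper_force: 8.0
```

```bash
python3 -m jog '[[-1,[9,-1,2],0],[-1,[17,-1,5],0],[-1,[28,-1,9],0],[-1,[38,-1,13],0],[-1,[48,-1,19],0],[-1,[57,-1,25],0],[-1,[66,-1,32],0],[-1,[75,-1,39],0],[-1,[82,-1,47.5],0],[-1,[89.5,-1,56],0],[-1,[96,-1,65.5],0],[-1,[102,-1,75],0],[-1,[107,-1,85],0],[-1,[111,-1,95.5],0],[-1,[114.5,-1,106],0],[-1,[117,-1,117],0],[-1,[117,-1,117],0]]'
```

```text
t: 5.3
eef_pos: [0.5984, 0.2196, 0.0725]
ee_rot: [3.141, -0.001, -1.518]
force: [1.6, 0.1, -1.0]
width: 0.0211
gripper_force: 8.0
```

```bash
python3 -m jog '[[-1,[1.5,0,7.5],0],[-1,[2.5,0,15],0],[-1,[3,0,22],0],[-1,[3,0,27],0],[-1,[3,0,29],0],[-1,[3,0,30],0],[-1,[3,0,30],0]]'
python3 - <<'E'
from h import *
f=grab("scene"); b=cv2.convertScaleAbs(cv2.resize(f['color'][170:330,180:390],None,fx=3,fy=3,interpolation=cv2.INTER_CUBIC),alpha=1.6)
cv2.imwrite('pics/s2.png',b[:,:,::-1])
E
```

```text
t: 6.18
eef_pos: [0.5985, 0.2169, 0.0435]
ee_rot: [3.141, -0.0, -1.518]
force: [1.5, -1.4, -1.5]
width: 0.0206
gripper_force: 8.0
```

View pics/s2.png

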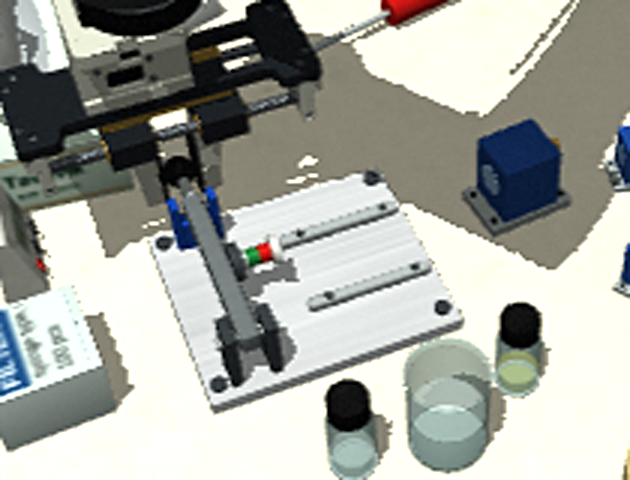

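The arm appears to sit in the fork at crop (195,225). I'll push a little further and watch the force to confirm it has bottomed.

```bash
python3 -m jog '[[-1,[0,0,1],0],[-1,[0,0,2],0],[-1,[0,0,3],0],[-1,[0,0,4],0],[-1,[0,0,4],0]]'
```

```text
t: 6.85
eef_pos: [0.5987, 0.2173, 0.041]
ee_rot: [-3.141, 0.0, -1.517]
force: [-2.8, -2.9, 10.3]
width: 0.0208
gripper_force: 8.0
```

```bash
python3 -m jog '[[-1,[0,0,-3],0],[0.2,[0,0,-4],0],[0.2,[0,0,-4],0],[0.2,[0,0,-4],0],[0.2,[0,0,-30],0],[0.2,[0,0,-70],0],[0.2,[0,0,-110],0],[0.4,[0,0,-130],0],[0.4,[0,0,-130],0]]'
python3 - <<'E'
from h import *
print(rel([.377,.2855,.15],.13))
E
```

```text
t: 7.98
eef_pos: [0.5994, 0.2177, 0.1715]
ee_rot: [-3.138, 0.002, -1.518]
force: [0.0, 0.2, 0.0]
width: 0.0605
gripper_force: 0.0
(array([-79.5, 218.5,  21. ]), np.float64(-1.648))
```

```bash
python3 -m jog '[[0.4,[-10,30,0],-0.15],[0.4,[-25,70,0],-0.33],[0.4,[-40,110,0],-0.51],[0.4,[-55,150,0],-0.69],[0.4,[-70,190,5],-0.87],[0.4,[-78,212,15],-1.05],[0.4,[-79,218,20],-1.23],[0.4,[-79,218,20],-1.41],[0.4,[-79,218,20],-1.59],[0.4,[-79,218,20],-1.648],[0.4,[-79,218,20],-1.648],[0.4,[-79,218,20],-1.648]]'
python3 - <<'E'
from h import *
f=grab("wrist","w2.png"); s=status.get_state(); print(s['eef_pos'],s['ee_rot'])
print("cell",proj(f,[.377,.2855,.056],True),"ball",proj(f,jig(.062,-.092,.046),True))
g=grab("scene","s3.png"); cv2.imwrite('pics/s3z.png',cv2.convertScaleAbs(cv2.resize(g['color'][190:320,215:305],None,fx=3,fy=3),alpha=1.5)[:,:,::-1])
E
```

```text
t: 9.48
eef_pos: [0.3765, 0.2841, 0.149]
ee_rot: [3.141, 0.001, 0.129]
force: [-0.6, -0.0, -0.1]
width: 0.0612
gripper_force: 0.0
[0.37650078 0.28420123 0.14916101] [3.14109856e+00 4.96186807e-04 1.28954334e-01]
cell [316.55521392 248.40606732] ball [449.86105247 -39.49367753]
```

View pics/w2.png

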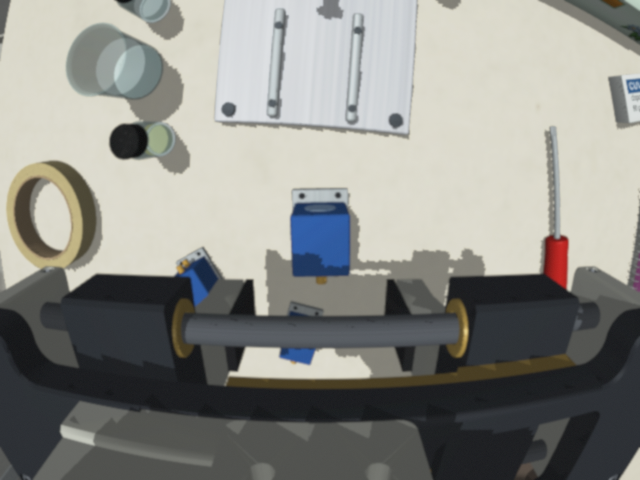

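The wrist view shows the cell's body top with corners at about (292,213), (349,213), (350,275) and (292,276), roughly aligned with the tool. The plate's near edge runs from (217,122) to (408,133).

Run:
```python
from h import *
np.set_printoptions(precision=4,suppress=True)
f=grab("wrist"); s=status.get_state()
B=np.array([onz(f,*p,.056,True) for p in [(292,213),(349,213),(350,275),(292,276)]]); print(B[:,:2],np.linalg.norm(B-np.roll(B,-1,0),axis=1),B.mean(0))
print("foot front", onz(f,293,189,.008,True),onz(f,347,188,.008,True))
R=[onz(f,*p,.02,True)[:2] for p in [(279,12),(272,113),(358,16),(351,119)]]; print("rails",R)
print("plate",[onz(f,*p,.012,True)[:2] for p in [(217,122),(408,133)]])
print(rel(B.mean(0)*[1,1,0]+[0,0,.028],.115))
```

```text
[[0.399  0.3046]
 [0.4038 0.2677]
 [0.361  0.2605]
 [0.3552 0.2999]] [0.0373 0.0434 0.0399 0.0441] [0.3797 0.2832 0.056 ]
foot front [0.4076 0.3083 0.008 ] [0.4138 0.2669 0.008 ]
rails [array([0.5417, 0.335 ]), array([0.4637, 0.3297]), array([0.5459, 0.277 ]), array([0.4664, 0.2722])]
plate [array([0.4536, 0.3725]), array([0.4632, 0.2269])]
(array([  3. ,   1.5, 121.4]), np.float64(0.014))
```

View pics/s3z.png

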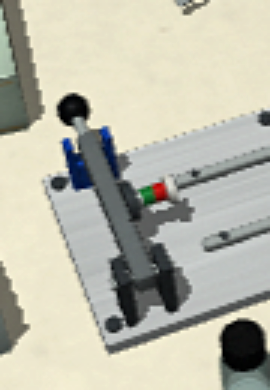

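The arm lies in the fork with the ball at crop (70,110). The cell centre is at (0.379, 0.283), within 3 mm of the TCP, so I'll descend and grip.

```bash
python3 -m jog '[[0.4,[2.5,1,40],0],[0.4,[2.5,1,80],0],[0.4,[2.5,1,105],0],[0.4,[2.5,1,116],0],[0.4,[2.5,1,121],0],[0.4,[2.5,1,121],0],[-1,[2.5,1,121],0],[-1,[2.5,1,121],0],[-1,[2.5,1,121],0],[-1,[2.5,1,121],0],[-1,[2.5,1,121],0]]' 40
```

```text
t: 11.0
eef_pos: [0.3794, 0.284, 0.029]
ee_rot: [-3.141, -0.001, 0.13]
force: [-1.7, -0.6, 6.6]
width: 0.04
gripper_force: 39.9
```

```bash
sed -i 's/^J0=.*/J0=np.array([.531,.305]); JY=.056/' h.py; python3 -m jog '[[-1,[0,0,-5],0],[-1,[0,0,-20],0],[-1,[0,0,-35],0],[-1,[0,0,-45],0],[-1,[0,0,-45],0]]'
python3 - <<'E'
from h import *
f=grab("wrist","w3.png")
print(rel(jig(-.035,0,.028+.012+.03),.056),rel(jig(-.035,0,.028+.012+.001),.056))
E
```

```text
t: 11.62
eef_pos: [0.3794, 0.284, 0.0741]
ee_rot: [-3.141, -0.001, 0.13]
force: [-0.3, 0.7, -4.4]
width: 0.0398
gripper_force: 39.9
(array([118.4,  -4.1,   3.5]), np.float64(0.074)) (array([118.4,  -4.1,  32.5]), np.float64(0.074))
```

View pics/w3.png

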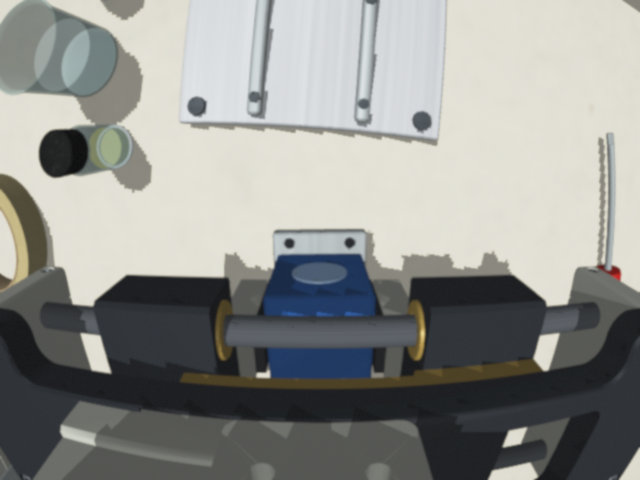

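The cell is held upright and square to the gripper, with the foot's front edge at (275..365, 231). I'll move above the rails and check centring there.

```bash
python3 -m jog '[[-1,[15,0,0],0.02],[-1,[40,-1,0],0.05],[-1,[65,-2,0],0.074],[-1,[90,-3,0],0.074],[-1,[108,-4,0],0.074],[-1,[117,-4,0],0.074],[-1,[118,-4,0],0.074],[-1,[118,-4,0],0.074]]'
python3 - <<'E'
from h import *
f=grab("wrist","w4.png"); s=status.get_state(); print(s['eef_pos'],s['ee_rot'])
for y in (-.025,.025): print([proj(f,jig(x,y,.02),True).round(1).tolist() for x in (.015,0)])
b=s['eef_pos']; print('foot',[proj(f,b+np.array([np.cos(.056)*.032-np.sin(.056)*y,np.sin(.056)*.032+np.cos(.056)*y,-.021]),True).round(1).tolist() for y in(-.022,.022)])
E
```

```text
t: 12.68
eef_pos: [0.4953, 0.3026, 0.0733]
ee_rot: [3.141, 0.001, 0.056]
force: [0.1, -0.4, -3.4]
width: 0.0399
gripper_force: 39.9
[0.49516927 0.30278403 0.07342519] [3.14128487e+00 4.55160963e-04 5.63455560e-02]
[[364.4, 181.1], [363.8, 208.5]]
[[271.1, 181.2], [271.8, 208.5]]
foot [[365.7, 230.3], [270.3, 230.4]]
```

View pics/w4.png

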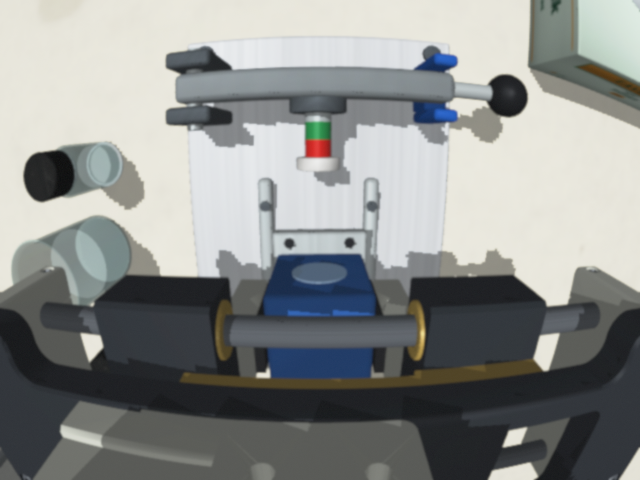

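The rail inner edges are at 272 and 364.5 px (centre 318.2), and the foot is centred at 320. The cell is about 1 mm too far to −y, inside the ±3 mm clearance. I'll correct by 1 mm and lower.

```bash
python3 -m jog '[[-1,[0,-1,8],0],[-1,[0,-1,16],0],[-1,[0,-1,22],0],[-1,[0,-1,26],0],[-1,[0,-1,29],0],[-1,[0,-1,30],0],[-1,[0,-1,31],0],[-1,[0,-1,32],0],[-1,[0,-1,32],0]]'
```

```text
t: 13.85
eef_pos: [0.4957, 0.304, 0.0416]
ee_rot: [-3.142, -0.0, 0.056]
force: [0.3, -0.4, -3.1]
width: 0.0399
gripper_force: 39.9
```

```bash
python3 -m jog '[[-1,[0,0,0.5],0],[-1,[0,0,1],0],[-1,[0,0,1.5],0],[-1,[0,0,1.5],0]]'
```

```text
t: 14.35
eef_pos: [0.4958, 0.3041, 0.0411]
ee_rot: [-3.141, -0.001, 0.056]
force: [-2.8, -1.8, 7.4]
width: 0.0401
gripper_force: 39.9
```

The cell is seated on the plate. I'll ease the downward press slightly and slide toward the nose.

```bash
python3 -m jog '[[-1,[0,0,-0.5],0],[-1,[4,0,-0.5],0],[-1,[9,0,-0.5],0],[-1,[14,0,-0.5],0],[-1,[19,0,-0.5],0],[-1,[24,0,-0.5],0],[-1,[28,0,-0.5],0],[-1,[30,0,-0.5],0],[-1,[30,0,-0.5],0]]'
python3 - <<'E'
from h import *
f=grab("wrist","w5.png"); cv2.imwrite('pics/w5z.png',cv2.resize(f['color'][60:300,200:440],None,fx=2.4,fy=2.4,interpolation=cv2.INTER_CUBIC)[:,:,::-1])
s=status.get_state();print(s['force'],s['eef_pos'])
E
```

```text
t: 15.48
eef_pos: [0.5258, 0.3059, 0.0411]
ee_rot: [-3.141, -0.0, 0.056]
force: [-4.0, -1.0, 5.0]
width: 0.04
gripper_force: 39.9
[-3.46442301 -1.59007062  5.34632659] [0.5257874  0.305854   0.04108493]
```

View pics/w5z.png

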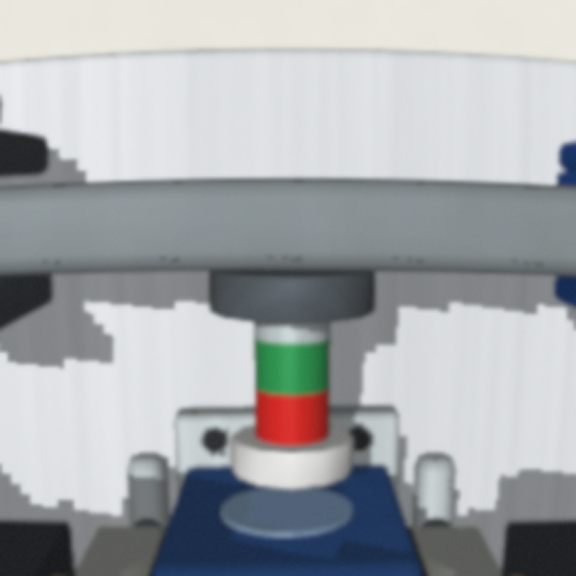

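The wrist crop shows the nose face just at the window. About 20 px of bare steel, the full green band (343–393) and the red band are all still visible, so the nose is roughly at 0–1 mm. I'll advance gently, reading force and band pixel lengths.

```bash
cat > band.py <<'E'
from h import *
f=grab("wrist"); s=status.get_state(); c=f['color'][:,316:327].mean(1)
hsv=cv2.cvtColor(f['color'][:,316:327],cv2.COLOR_RGB2HSV).reshape(480,11,3)
G=np.where(np.median((hsv[...,0]>45)&(hsv[...,0]<85)&(hsv[...,1]>100),axis=1)>0)[0]; Rr=np.where(np.median(((hsv[...,0]<8)|(hsv[...,0]>172))&(hsv[...,1]>120),axis=1)>0)[0]
print("green",G.min() if len(G) else None,len(G),"red",Rr.min(),len(Rr),"force",s['force'].round(1),s['eef_pos'].round(4))
E
python3 band.py; python3 -m jog '[[-1,[1,0,0],0],[-1,[2,0,0],0],[-1,[3,0,0],0],[-1,[4,0,0],0],[-1,[4,0,0],0],[-1,[4,0,0],0]]'; python3 band.py
```

```text
green 204 20 red 225 21 force [-3.6  0.   6.2] [0.5258 0.3059 0.0411]
t: 16.32
eef_pos: [0.5296, 0.3061, 0.0411]
ee_rot: [-3.141, -0.0, 0.056]
force: [-4.7, -0.1, 6.0]
width: 0.0401
gripper_force: 39.9
green 214 20 red 235 20 force [-4.5 -1.8  6. ] [0.5296 0.3061 0.0411]
```

Both bands moved 10 px in the image, so the nose has not moved yet and the force is only plate friction. I'll continue.

```bash
python3 -m jog '[[-1,[1,0,0],0],[-1,[2,0,0],0],[-1,[3,0,0],0],[-1,[3,0,0],0]]'; python3 band.py;  python3 -m jog '[[-1,[1,0,0],0],[-1,[2,0,0],0],[-1,[3,0,0],0],[-1,[3,0,0],0]]'; python3 band.py
```

```text
t: 16.88
eef_pos: [0.5325, 0.3062, 0.0411]
ee_rot: [-3.141, 0.0, 0.056]
force: [-3.8, -0.8, 6.0]
width: 0.0397
gripper_force: 39.9
green 222 19 red 243 20 force [-5.1 -0.3  6.9] [0.5326 0.3062 0.0411]
t: 17.42
eef_pos: [0.5352, 0.3063, 0.0411]
ee_rot: [3.142, 0.001, 0.056]
force: [-7.2, -0.6, 7.8]
width: 0.0396
gripper_force: 39.9
green 224 19 red 245 20 force [-6.4 -0.6  7.9] [0.5352 0.3063 0.0411]
```

Contact came at TCP x ≈ 0.5333, so about 2 mm is pressed now and another 6 mm is needed.

```bash
python3 -m jog '[[-1,[1,0,0],0],[-1,[2,0,0],0],[-1,[3,0,0],0],[-1,[3,0,0],0]]'; python3 band.py;  python3 -m jog '[[-1,[1,0,0],0],[-1,[2,0,0],0],[-1,[3,0,0],0],[-1,[3,0,0],0],[-1,[3,0,0],0]]'; python3 band.py
python3 - <<'E'
from h import *
f=grab("wrist"); cv2.imwrite('pics/w6z.png',cv2.resize(f['color'][130:300,240:400],None,fx=3,fy=3,interpolation=cv2.INTER_CUBIC)[:,:,::-1])
E
```

```text
t: 17.98
eef_pos: [0.5376, 0.3064, 0.0411]
ee_rot: [3.141, 0.001, 0.056]
force: [-10.3, 1.0, 10.2]
width: 0.0396
gripper_force: 39.9
green 228 16 red 245 20 force [-9.2  0.   9.8] [0.5376 0.3064 0.0411]
t: 18.65
eef_pos: [0.54, 0.3065, 0.0411]
ee_rot: [3.141, 0.002, 0.056]
force: [-13.2, 0.7, 10.5]
width: 0.04
gripper_force: 39.9
green 235 9 red 245 20 force [-11.5  -0.   11.7] [0.54   0.3065 0.0411]
```

View pics/w6z.png

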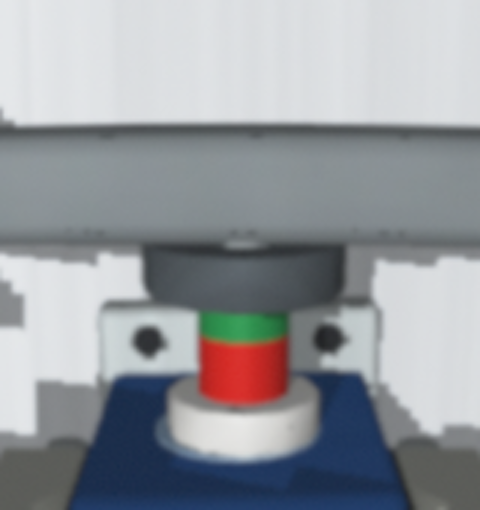

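The nose has the green band cut at about half: 9–10 of 20 px still visible, so roughly 8 mm pushed by the image and 7 mm by TCP travel. The red band is at the same place in the image as at contact, so there is no slip. I'll hold briefly to check it stays put.

```bash
python3 -m jog '[[-1,[0,0,0],0],[-1,[0,0,0],0],[-1,[0,0,0],0],[-1,[0,0,0],0],[-1,[0,0,0],0],[-1,[0,0,0],0],[-1,[0,0,0],0],[-1,[0,0,0],0]]'; python3 band.py
python3 - <<'E'
from h import *
f=grab("scene"); b=cv2.convertScaleAbs(cv2.resize(f['color'][170:330,180:440],None,fx=3,fy=3,interpolation=cv2.INTER_CUBIC),alpha=1.4)
cv2.imwrite('pics/s9.png',b[:,:,::-1])
E
```

```text
t: 19.75
eef_pos: [0.54, 0.3065, 0.0411]
ee_rot: [3.141, 0.002, 0.056]
force: [-12.2, 0.7, 11.2]
width: 0.0398
gripper_force: 39.9
green 235 9 red 245 20 force [-11.1   0.1  11.5] [0.54   0.3065 0.0412]
```

View pics/s9.png

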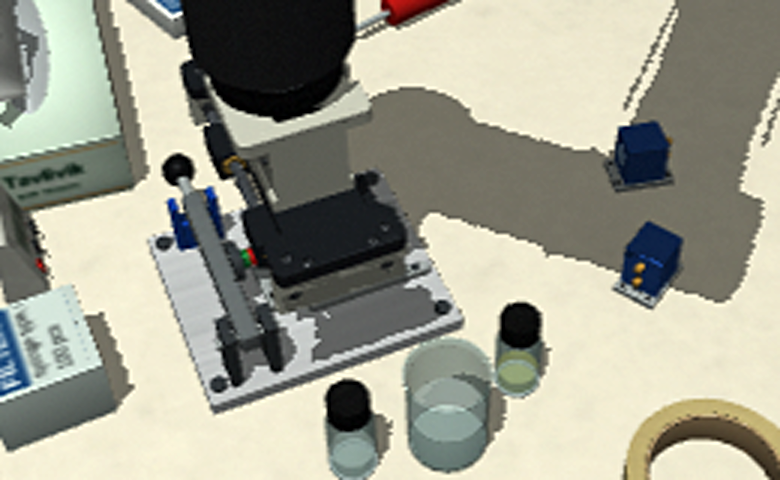

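The arm is in its catch at (195,220), the cell is held in the jig, the band readings are unchanged, and the bystanders have not moved. I'm handing it in.

```bash
python3 -c "
from station import order; print(order.job_done())"
```

```text
the job is handed in; nothing more can be done
None
```

The job is handed in: the coupler arm is down in its catch and the cell sits flat between the rails, still gripped and pressing the nose about halfway in (7–8 mm, barrel edge in the green); the end stop was never reached and the other things on the bench were left where they were.

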